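Line up tablet bottles by height on the medicine tray

ROBOT

A 6-joint arm with a two-finger parallel gripper is mounted at the origin on the work surface. World frame = base frame: x ahead of the robot, y to its left, z up, the work surface at z = 0. Lengths are in m, angles in degrees, forces in N, time in s.
With the tool pointing down it reaches from about 0.4 to 0.825 m from the base axis. Payload 7 kg.
Tool frame: the origin (TCP) lies at the very end of the fingers, on their centre line; the grasp point (between the pads) lies 19 mm behind it; z points along the fingers, y is the direction in which the jaws open and shut (so a half turn about z gives the same grasp; the last joint's range is limited). The gripper opens to 88 mm and grips with 3 to 60 N. Pads are 19 mm wide; open, the fingers measure 130 mm over their backs; the gripper's body (78 mm by 193 mm) begins 47 mm behind the grasp point.
Start: joints at [87.038, 20.546, 0.682, 0, -70.136, -16.507], TCP at [0.225, 0.636, 0.227] pointing down, gripper open.
Joint ranges: [-176.03, 176.03], [-82.01, 121.73], [-58.28, 71.71], [-173.87, 95.51], [-174.79, -0.11], [-173.66, 173.66]. Speed limits (degrees/s): [136.94, 136.94, 172.46, 180, 180, 180].

INTERFACE

Orientations are given as [roll, pitch, yaw] about the fixed x, y, z axes, in that order (R = Rz(yaw) Ry(pitch) Rx(roll)).
In Python, from plant import ctrl, snapshot, workorder gives the robot as it stands. The module is installed in compiled form; this text tells all that it offers.
- The arm moves only by the shell command python3 -m creep 'ROWS'. ROWS is JSON, a list of rows, each a list of 5 numbers: the shift along the tool's x, y, z scaled (see below), then the turn about the tool's z scaled (see below), then the finger opening in mm, from 0 to 87.6. A call has exactly 8 rows; each row is the pose to reach, as a shift and turn from the pose commanded when the call began, along the tool's axes at that moment, turning the shorter way round; what a row does not reach only later rows make up. The controller multiplies each number of a shift by 0.1 m and each number of a turn by 180 degrees. A row lasts 1/12 s, in which the tool goes at most 41.7 mm and 7.16 degrees, less where a joint would pass 70% of its speed; a pose out of reach is approached as far as the arm can. A call with a number of a shift or a turn outside -1 to 1 is refused whole. A call with a gripper value outside its range is refused whole. The fingers move at their own pace and stop on an object; the grip force is fixed at half the most. Time passes only in rows, so rows that repeat a pose let the fingers close, or fill a call up. It gives the time, the measured TCP pose, the force and the opening at its end, in the units of the state.
- ctrl.get_obs(): the state, without advancing time (a new reading comes with each control period).
- snapshot(name): name is "scene" or "top" or "wrist"; returns a dict with "img" (420x560x3 uint8, blue, green, red), "camera_matrix" (3x3 intrinsics, pixels), "xyz" and "rotation" of the camera in the world. Camera axes: x right, y up, looking along -z (the intrinsics and any distortion apply to the point x, -y, -z); pixel columns grow to the right and rows downward; lengths in m; the calibration is good to about 2 mm. A picture is of the moment at which its call begins. There is no depth.
- workorder.close_job(): hands the job in, once; it reports no verdict.
The state is a dict: "clock": time; "joint_pos": joint angles; "qvel": joint speeds; "tau": joint torques, N m; "tool_pos": TCP position; "orientation": TCP orientation; "force": force on the tool from outside, world axes, zero at the start; "moment": the same for the moment, N m; "opening": finger opening in m.
Only numpy, scipy, OpenCV 4.12 (cv2) and the standard library are available. Lean on these libraries where they do the work, as an engineer would, in place of code of your own. Each camera call takes 0.05 s, during which the arm holds its last target.

TASK

Get the medicine tray ready for the round: stand the four amber tablet bottles upright on the four rubber discs of the steel tray, one centred on each disc, in order of height, the tallest on the disc next to the steel bowl and the shortest on the disc next to the carton. Go by height, not by width. Do not knock any bottle over, and leave the bowl and the carton where they are.

Things in the scene. Friction and masses are not known exactly. Their poses are not given: they have to be found in the camera images.
- bottle_118: Tallest of the four loose upright tablet bottles: a straight round cylinder 118 mm high and 42 mm in diameter from foot to top, amber with a plain paper label, the top 16 mm being a white cap of the same diameter; 54 to 182 g. Origin: centre of its underside, z up along its axis. Grip it across the diameter anywhere on the cap or body.
- bottle_102: Second tallest of the four loose upright tablet bottles: a straight round cylinder 102 mm high and 50 mm in diameter from foot to top, amber with a plain paper label, the top 16 mm being a white cap of the same diameter; 54 to 182 g. Origin: centre of its underside, z up along its axis. Grip it across the diameter anywhere on the cap or body.
- bottle_86: Third tallest of the four loose upright tablet bottles: a straight round cylinder 86 mm high and 40 mm in diameter from foot to top, amber with a plain paper label, the top 16 mm being a white cap of the same diameter; 54 to 182 g. Origin: centre of its underside, z up along its axis. Grip it across the diameter anywhere on the cap or body.
- bottle_70: Shortest of the four loose upright tablet bottles: a straight round cylinder 70 mm high and 46 mm in diameter from foot to top, amber with a plain paper label, the top 16 mm being a white cap of the same diameter; 54 to 182 g. Origin: centre of its underside, z up along its axis. Grip it across the diameter anywhere on the cap or body.
- disc_a: One of four identical fixed dark rubber discs, 60 mm in diameter and 3 mm thick, in a row about 85 mm apart (each up to 5 mm out of line) along the middle of a fixed steel tray (130 x 360 mm, rim 9 mm high). Origin: centre of its underside, 3 mm above the table; its top, where a bottle stands, is 6 mm above the table. The letters are shuffled and say nothing of the place in the row.
- disc_b: One of four identical fixed dark rubber discs, 60 mm in diameter and 3 mm thick, in a row about 85 mm apart (each up to 5 mm out of line) along the middle of a fixed steel tray (130 x 360 mm, rim 9 mm high). Origin: centre of its underside, 3 mm above the table; its top, where a bottle stands, is 6 mm above the table. The letters are shuffled and say nothing of the place in the row.
- disc_c: One of four identical fixed dark rubber discs, 60 mm in diameter and 3 mm thick, in a row about 85 mm apart (each up to 5 mm out of line) along the middle of a fixed steel tray (130 x 360 mm, rim 9 mm high). Origin: centre of its underside, 3 mm above the table; its top, where a bottle stands, is 6 mm above the table. The letters are shuffled and say nothing of the place in the row.
- disc_d: One of four identical fixed dark rubber discs, 60 mm in diameter and 3 mm thick, in a row about 85 mm apart (each up to 5 mm out of line) along the middle of a fixed steel tray (130 x 360 mm, rim 9 mm high). Origin: centre of its underside, 3 mm above the table; its top, where a bottle stands, is 6 mm above the table. The letters are shuffled and say nothing of the place in the row.
- bowl: Loose steel bowl, 84 mm across the mouth, 40 mm high, standing on the table just beyond one end of the row of discs, about 107 mm from the centre of the nearest disc and in line with the row; it may be at either end. Origin: centre of its underside.
- carton: Loose closed cardboard carton, 85 x 62 mm and 48 mm high, standing on the table just beyond the other end of the row of discs. Origin: centre of its underside, x along its 85 mm side.

How it is judged:
By the outcome, as a careful person would: the job done as asked, in the order asked, and still so for the second after the job is handed in, with the robot touching nothing.
It also fails if it takes over 128 s, if anything falls off the work surface, if the arm or the gripper's body presses on something with over 40 N, if the wrist force passes 120 N, or if a joint passes its speed limit or range.

## Working session

There is one attempt and no reset: what is moved stays moved. The work goes in short steps, Python scripts to look and compute and a shell command to move; the robot and the scene stay as the last step left them, time stands still between calls to the robot, and variables do not carry over. Pictures are saved under pics/ and viewed, and the job is handed in when it is done.

```bash
mkdir -p pics; ls
python3 - <<'E'
from plant import ctrl, snapshot
import cv2
print(ctrl.get_obs())
for n in ["scene","top","wrist"]:
    s=snapshot(n); cv2.imwrite(f"pics/{n}0.png",s["img"])
    print(n,s["camera_matrix"],s["xyz"],s["rotation"],[k for k in s])
E
```

```text
pics
{'clock': 0.0, 'joint_pos': array([ 8.70368505e+01,  2.05906482e+01,  6.34196213e-01, -1.89743305e-02,
       -7.01372136e+01, -1.65077118e+01]), 'qvel': array([ 0.08021139,  0.00684935,  0.03333516, -0.01384723,  0.00624487,
        0.06054796]), 'tau': array([ 7.02877533e-04, -5.82715344e+01,  2.93062645e+01,  6.99704692e+00,
        6.97860582e-03, -1.33429407e-04]), 'tool_pos': array([0.22485616, 0.63592482, 0.2256384 ]), 'orientation': array([ 1.79905127e+02, -9.51496355e-03, -1.94773148e+01]), 'force': array([ 0.46983204, -0.85899931,  0.28225634]), 'moment': array([ 0.04046417, -0.00118593, -0.0152892 ]), 'opening': 0.08757703835104998}
scene [[399.25534683   0.         275.88998362]
 [  0.         399.25534683 211.40177214]
 [  0.           0.           1.        ]] [1.06010857 0.05645596 0.64545562] [40.61627268  0.58817088 91.92631492] ['img', 'camera_matrix', 'xyz', 'rotation']
top [[428.45416083   0.         277.23320401]
 [  0.         428.45416083 205.68494411]
 [  0.           0.           1.        ]] [0.38599342 0.03671982 0.88818372] [ 1.15892621e+01  6.77949914e-02 -8.93571082e+01] ['img', 'camera_matrix', 'xyz', 'rotation']
wrist [[294.78685509   0.         280.76414347]
 [  0.         294.78685509 211.88133507]
 [  0.           0.           1.        ]] [0.28673979 0.61483501 0.38424981] [ -14.2907697    -0.11633244 -109.50809407] ['img', 'camera_matrix', 'xyz', 'rotation']
```

View pics/scene0.png

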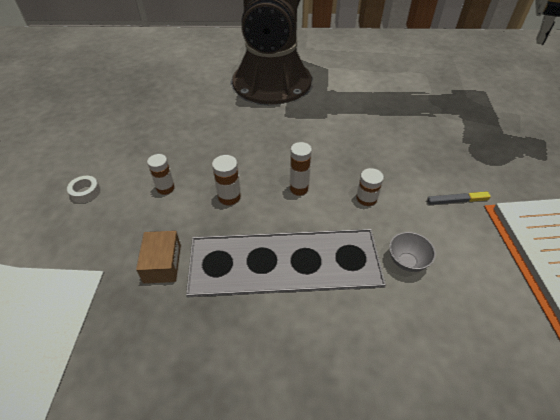

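View pics/top0.png

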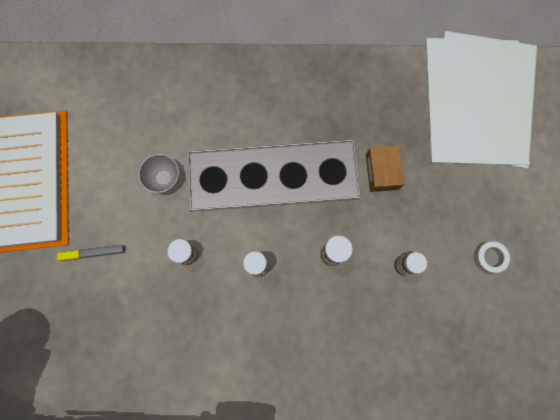

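View pics/wrist0.png

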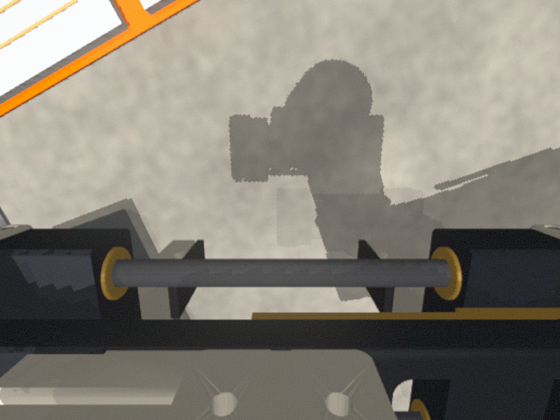

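The three views agree. In the top view the caps are at about (180,251), (256,263), (338,249) and (415,263), with the foot/body visible beside each one. The discs are at (213,180), (254,176), (293,175) and (333,171). The bowl is at (160,174), on the left (+y), and the carton at (387,168). I'll enlarge and measure next.

```bash
cat > h.py <<'E'
import numpy as np, cv2
from scipy.spatial.transform import Rotation as Ro
from plant import ctrl, snapshot
def cam(s): return s["camera_matrix"],np.array(s["xyz"]),Ro.from_euler('xyz',s["rotation"],degrees=True).as_matrix()
def ray(s,u,v):
    K,c,R=cam(s); p=np.linalg.solve(K,[u,v,1.]); return c,R@np.array([p[0],-p[1],-p[2]])
def atz(s,u,v,z):
    c,d=ray(s,u,v); return c+d*(z-c[2])/d[2]
def proj(s,P):
    K,c,R=cam(s); q=R.T@(np.array(P)-c); q=K@np.array([q[0],-q[1],-q[2]]); return q[:2]/q[2]
E
python3 - <<'E'
from h import *
t=snapshot("top"); s=snapshot("scene")
cv2.imwrite("pics/topc.png",cv2.resize(t["img"][130:290,130:450],None,fx=2.5,fy=2.5,interpolation=cv2.INTER_CUBIC))
cv2.imwrite("pics/scenec.png",cv2.resize(s["img"][130:310,130:450],None,fx=2.5,fy=2.5,interpolation=cv2.INTER_CUBIC))
for n,im,win in [("top",t,(130,230,440,290)),("scene",s,(140,130,400,220))]:
    g=im["img"].astype(int); hsv=cv2.cvtColor(im["img"],cv2.COLOR_BGR2HSV)
    m=((g.min(2)>170)).astype(np.uint8)
    k=np.zeros_like(m); x0,y0,x1,y1=win; k[y0:y1,x0:x1]=m[y0:y1,x0:x1]
    N,L,S,C=cv2.connectedComponentsWithStats(k)
    for i in range(1,N):
        if S[i,4]>30: print(n,S[i],C[i].round(2))
g=t["img"].astype(int); m=(g.max(2)<70).astype(np.uint8); k=np.zeros_like(m);k[140:210,190:360]=m[140:210,190:360]
N,L,S,C=cv2.connectedComponentsWithStats(k)
for i in range(1,N):
    if S[i,4]>100: print("disc",S[i],C[i].round(2),atz(t,*C[i],.006).round(4))
g=s["img"].astype(int); m=(g.max(2)<60).astype(np.uint8); k=np.zeros_like(m);k[235:285,195:375]=m[235:285,195:375]
N,L,S,C=cv2.connectedComponentsWithStats(k)
for i in range(1,N):
    if S[i,4]>100: print("disc scene",S[i],C[i].round(2),atz(s,*C[i],.006).round(4))
E
```

```text
top [326 236  26  26 535] [338.7 248.4]
top [168 239  23  23 413] [178.71 250.36]
top [244 252  22  22 393] [254.3  262.56]
top [407 252  20  21 326] [416.41 262.3 ]
scene [292 143  19  12 186] [300.83 148.35]
scene [148 154  18  12 161] [156.53 159.73]
scene [213 155  23  16 293] [224.24 162.67]
scene [362 169  21  15 240] [371.98 175.5 ]
disc [319 159  27  26 547] [332.06 171.24] [ 0.6433 -0.0765  0.006 ]
disc [240 163  27  26 545] [253.31 175.47] [0.6321 0.0916 0.006 ]
disc [280 162  27  27 547] [292.84 175.09] [0.6339 0.0073 0.006 ]
disc [200 167  27  26 555] [212.8  179.36] [0.6226 0.1776 0.006 ]
disc scene [336 245  30  26 604] [350.43 257.43] [0.6248 0.1781 0.006 ]
disc scene [247 248  30  26 618] [261.46 260.26] [0.6358 0.008  0.006 ]
disc scene [291 248  30  26 618] [305.58 260.68] [0.6345 0.0922 0.006 ]
disc scene [202 251  31  26 624] [217.14 263.42] [ 0.6452 -0.0758  0.006 ]
```

Run:
```python
from h import *
t=snapshot("top"); s=snapshot("scene")
B=[((178.7,250.4),(371.5,176)),((254.3,262.5),(300.8,148.8)),((338.7,248.4),(224.5,163.3)),((416.4,262.3),(157.3,160))]
for a,b in B:
    c1,d1=ray(t,*a);c2,d2=ray(s,*b)
    k=np.linalg.lstsq(np.c_[d1,-d2],c2-c1,rcond=None)[0]
    p,q=c1+d1*k[0],c2+d2*k[1]
    print("tri",((p+q)/2).round(4),"gap",np.linalg.norm(p-q).round(4))
    for h in (.118,.102,.086,.070): print("  ",h,atz(t,*a,h).round(4)[:2],atz(s,*b,h).round(4)[:2])
```

```text
tri [0.4647 0.2271 0.0681] gap 0.0
   0.118 [0.46   0.2155] [0.5162 0.2123]
   0.102 [0.4615 0.2193] [0.4997 0.2171]
   0.086 [0.463 0.223] [0.4832 0.2218]
   0.07 [0.4646 0.2267] [0.4667 0.2265]
tri [0.4399 0.0798 0.1168] gap 0.0011
   0.118 [0.4399 0.0792] [0.4414 0.0803]
   0.102 [0.441  0.0801] [0.4226 0.081 ]
   0.086 [0.4421 0.081 ] [0.4038 0.0817]
   0.07 [0.4432 0.0819] [0.385  0.0825]
tri [ 0.4685 -0.0734  0.1006] gap 0.0021
   0.118 [ 0.4667 -0.072 ] [ 0.4875 -0.0682]
   0.102 [ 0.4684 -0.0742] [ 0.4701 -0.072 ]
   0.086 [ 0.4701 -0.0765] [ 0.4528 -0.0758]
   0.07 [ 0.4718 -0.0788] [ 0.4354 -0.0796]
tri [ 0.4456 -0.2189  0.0861] gap 0.003
   0.118 [ 0.4434 -0.2103] [ 0.481  -0.2017]
   0.102 [ 0.4446 -0.2154] [ 0.4634 -0.2095]
   0.086 [ 0.4458 -0.2205] [ 0.4458 -0.2173]
   0.07 [ 0.447  -0.2257] [ 0.4282 -0.2251]
```

View pics/topc.png

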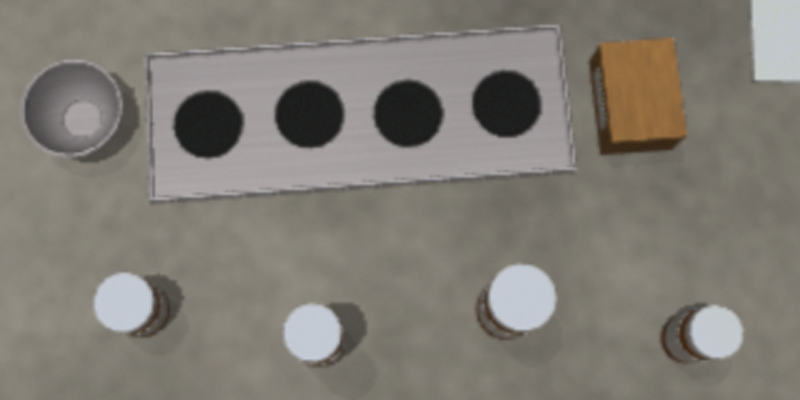

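View pics/scenec.png

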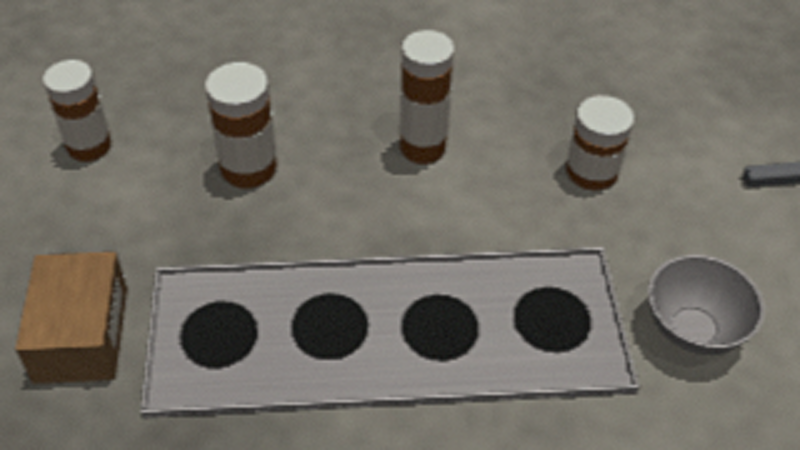

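Heights are clear from triangulation. From +y to −y the bottles are 70 mm (0.4655, 0.227), 118 mm (0.4405, 0.080), 102 mm (0.469, −0.073) and 86 mm (0.446, −0.219). The triangulated top heights were 68, 117, 101 and 86 mm. The bowl is at the +y end. I'll keep the jaws along world x (yaw −90), across the row, so the fingers clear neighbouring bottles.

```bash
cat > d.py <<'E'
# usage: d.py x y z yaw -> total shift in tool axes (scaled 0.1 m) and turn (scaled 180)
import sys
from h import *
x,y,z,yaw=map(float,sys.argv[1:5])
P=[];O=[]
o=ctrl.get_obs()
p=o["tool_pos"];R=Ro.from_euler('xyz',o["orientation"],degrees=True)
d=R.inv().apply(np.array([x,y,z])-p)/0.1
w=(o["orientation"][2]-yaw+180)%360-180
print("t",round(o["clock"],2),"tcp",p.round(4),"rpy",o["orientation"].round(2),"open",round(o["opening"],4),"F",o["force"].round(1))
print("shift",d.round(3),"turn",round(w/180,4))
E
python3 d.py 0.4405 0.0798 0.22 -90
```

```text
t 0.35 tcp [0.2249 0.6363 0.2264] rpy [179.98  -0.   -19.47] open 0.0877 F [ 0.7 -0.5 -0.1]
shift [3.887 4.528 0.065] turn 0.3918
```

```bash
python3 -m creep '[[0.12,0.12,0,0.035,87.6],[0.24,0.24,0,0.07,87.6],[0.36,0.36,0,0.105,87.6],[0.48,0.48,0,0.14,87.6],[0.6,0.6,0,0.175,87.6],[0.72,0.72,0,0.21,87.6],[0.84,0.84,0,0.245,87.6],[0.96,0.96,0,0.28,87.6]]'; python3 d.py 0.4405 0.0798 0.22 -90
```

```text
clock: 1.02
tool_pos: [0.2837, 0.5131, 0.2266]
orientation: [-180.0, 0.0, -70.2]
force: [-0.1, -0.9, 0.1]
opening: 0.088
t 1.02 tcp [0.2837 0.5131 0.2266] rpy [-1.800e+02  1.000e-02 -7.018e+01] open 0.088 F [-0.1 -0.9  0.1]
shift [ 4.608 -0.005  0.066] turn 0.1101
```

```bash
python3 -m creep '[[0.2,0,0,0.02,87.6],[0.4,0,0,0.04,87.6],[0.6,0,0,0.06,87.6],[0.8,0,0,0.08,87.6],[1,0,0,0.11,87.6],[1,0,0,0.11,87.6],[1,0,0,0.11,87.6],[1,0,0,0.11,87.6]]' | head -3; python3 d.py 0.4405 0.0798 0.22 -90
```

```text
clock: 1.68
tool_pos: [0.318, 0.4203, 0.2269]
orientation: [-180.0, 0.0, -89.6]
t 1.68 tcp [0.318  0.4203 0.2269] rpy [-1.7999e+02  4.0000e-02 -8.9610e+01] open 0.0878 F [-0.3  0.7 -0.4]
shift [ 3.413 -1.202  0.066] turn 0.0021
```

```bash
A='x'; python3 -m creep '[[0.14,-0.05,0,0,87.6],[0.28,-0.1,0,0,87.6],[0.42,-0.15,0,0,87.6],[0.56,-0.2,0,0,87.6],[0.7,-0.25,0,0,87.6],[0.84,-0.3,0,0,87.6],[0.98,-0.35,0,0,87.6],[1,-0.36,0,0,87.6]]' | head -3
python3 -m creep '[[0.14,-0.05,0,0,87.6],[0.28,-0.1,0,0,87.6],[0.42,-0.15,0,0,87.6],[0.56,-0.2,0,0,87.6],[0.7,-0.25,0,0,87.6],[0.84,-0.3,0,0,87.6],[0.98,-0.35,0,0,87.6],[1,-0.36,0,0,87.6]]' | head -3
python3 -m creep '[[0.14,-0.05,0,0,87.6],[0.28,-0.1,0,0,87.6],[0.42,-0.15,0,0,87.6],[0.56,-0.2,0,0,87.6],[0.7,-0.25,0,0,87.6],[0.84,-0.3,0,0,87.6],[0.98,-0.35,0,0,87.6],[1,-0.36,0,0,87.6]]' | head -3
python3 d.py 0.4405 0.0798 0.22 -90
```

```text
clock: 2.35
tool_pos: [0.3551, 0.3177, 0.2267]
orientation: [180.0, 0.0, -89.7]
clock: 3.02
tool_pos: [0.3914, 0.2183, 0.2266]
orientation: [180.0, -0.0, -89.7]
clock: 3.68
tool_pos: [0.4279, 0.1192, 0.2265]
orientation: [180.0, -0.0, -89.7]
t 3.68 tcp [0.4279 0.1192 0.2265] rpy [ 1.7999e+02 -1.0000e-02 -8.9730e+01] open 0.0878 F [0.3 0.3 0.1]
shift [ 0.394 -0.124  0.065] turn 0.0015
```

```bash
python3 -m creep '[[0.1,-0.03,0,0.0015,87.6],[0.2,-0.06,0,0.0015,87.6],[0.3,-0.09,0,0.0015,87.6],[0.36,-0.11,0,0.0015,87.6],[0.38,-0.12,0,0.0015,87.6],[0.38,-0.12,0,0.0015,87.6],[0.38,-0.12,0,0.0015,87.6],[0.38,-0.12,0,0.0015,87.6]]' | head -3
python3 d.py 0.4405 0.0798 0.074 -90
python3 - <<'E'
from h import *
for n in ("wrist","top"):
    cv2.imwrite(f"pics/{n}1.png",snapshot(n)["img"])
E
```

```text
clock: 4.35
tool_pos: [0.4398, 0.0829, 0.2265]
orientation: [180.0, 0.0, -89.9]
t 4.35 tcp [0.4398 0.0829 0.2265] rpy [180.     0.   -89.93] open 0.0872 F [ 0.7 -0.  -0.6]
shift [ 0.031 -0.007  1.525] turn 0.0004
```

View pics/wrist1.png

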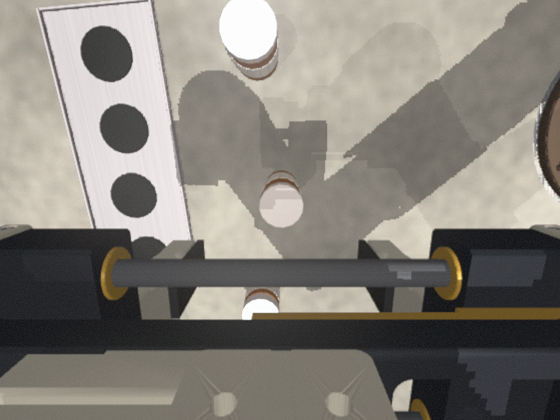

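Run:
```python
from h import *
w=snapshot("wrist"); print(w["xyz"],w["rotation"])
for P in [(.4405,.0798,.118),(.469,-.073,.102),(.446,-.219,.086),(.4655,.2268,.07),(.6333,.0919,.006)]: print(P,proj(w,P).round(0))
print(proj(w,[.4398,.0829,.2265]))
for u,v in ((281,205),(248,27),(262,305)):
  for h in (.118,.102,.086): print(u,v,h,atz(w,u,v,h).round(3))
```

```text
[0.43943393 0.01753011 0.38508848] [-1.42710352e+01 -1.10595508e-02 -1.79946359e+02]
(0.4405, 0.0798, 0.118) [279. 206.]
(0.469, -0.073, 0.102) [246.  28.]
(0.446, -0.219, 0.086) [ 273. -174.]
(0.4655, 0.2268, 0.07) [259. 315.]
(0.6333, 0.0919, 0.006) [132. 195.]
[279.96926533 253.99441711]
281 205 0.118 [0.439 0.079 0.118]
281 205 0.102 [0.439 0.083 0.102]
281 205 0.086 [0.439 0.086 0.086]
248 27 0.118 [ 0.466 -0.068  0.118]
248 27 0.102 [ 0.467 -0.073  0.102]
248 27 0.086 [ 0.469 -0.079  0.086]
262 305 0.118 [0.458 0.183 0.118]
262 305 0.102 [0.459 0.193 0.102]
262 305 0.086 [0.461 0.203 0.086]
```

View pics/top1.png

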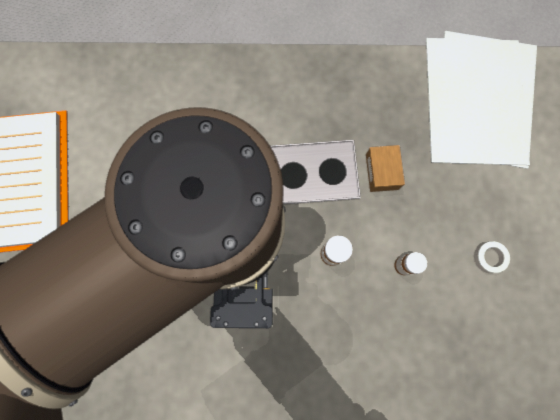

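The wrist view shows the 118 mm cap at (281,205). That puts it at (0.439, 0.079), which agrees with the fixed cameras. Descending in stages.

```bash
python3 -m creep '[[0.02,0,0.1,0,87.6],[0.03,0,0.2,0,87.6],[0.03,0,0.35,0,87.6],[0.03,0,0.5,0,87.6],[0.03,0,0.65,0,87.6],[0.03,0,0.8,0,87.6],[0.03,0,0.8,0,87.6],[0.03,0,0.8,0,87.6]]' | head -3
python3 d.py 0.440 0.0795 0.074 -90
```

```text
clock: 5.17
tool_pos: [0.4391, 0.0791, 0.1455]
orientation: [179.9, -0.1, -89.9]
t 5.17 tcp [0.4391 0.0791 0.1455] rpy [ 1.7987e+02 -9.0000e-02 -8.9940e+01] open 0.0874 F [ 0.3 -0.2  0.4]
shift [-0.005 -0.01   0.715] turn 0.0003
```

```bash
python3 -m creep '[[0,-0.01,0.1,0,87.6],[0,-0.01,0.2,0,87.6],[0,-0.01,0.3,0,87.6],[0,-0.01,0.4,0,87.6],[0,-0.01,0.5,0,87.6],[0,-0.01,0.6,0,87.6],[0,-0.01,0.7,0,87.6],[0,-0.01,0.71,0,87.6]]' | head -3
python3 -m creep '[[0,0,0,0,75],[0,0,0,0,65],[0,0,0,0,58],[0,0,0,0,52],[0,0,0,0,48],[0,0,0,0,44],[0,0,0,0,40],[0,0,0,0,36]]'
python3 d.py 0.440 0.0795 0.214 -90
```

```text
clock: 5.83
tool_pos: [0.4405, 0.0795, 0.0749]
orientation: [179.9, -0.0, -89.9]
clock: 6.5
tool_pos: [0.4409, 0.0797, 0.0756]
orientation: [-180.0, 0.0, -89.9]
force: [-0.3, 0.8, -0.4]
opening: 0.0419
t 6.5 tcp [0.4409 0.0797 0.0756] rpy [-180.      0.    -89.94] open 0.0419 F [-0.3  0.8 -0.4]
shift [ 0.002  0.009 -1.384] turn 0.0003
```

Gripped at a 41.9 mm opening, as expected for a 42 mm bottle. Lifting 60 mm and carrying it to the disc beside the bowl.

```bash
python3 -m creep '[[0,0,0,0,30],[0,0,-0.05,0,30],[0,0,-0.15,0,30],[0,0,-0.27,0,30],[0,0,-0.4,0,30],[0,0,-0.5,0,30],[0,0,-0.58,0,30],[0,0,-0.6,0,30]]'
python3 -m creep '[[-0.04,-0.06,0,0,30],[-0.1,-0.16,0,0,30],[-0.18,-0.3,0,0,30],[-0.26,-0.46,0,0,30],[-0.34,-0.62,0,0,30],[-0.42,-0.78,0,0,30],[-0.48,-0.9,0,0,30],[-0.5,-0.94,0,0,30]]'
python3 d.py 0.6237 0.1778 0.0816 -90
```

```text
clock: 7.17
tool_pos: [0.4414, 0.08, 0.1369]
orientation: [-179.9, 0.1, -89.9]
force: [0.0, 0.3, -0.7]
opening: 0.0417
clock: 7.83
tool_pos: [0.537, 0.1309, 0.1341]
orientation: [179.9, -0.1, -89.9]
force: [0.6, 0.5, -1.5]
opening: 0.0416
t 7.83 tcp [0.537  0.1309 0.1341] rpy [ 1.7995e+02 -6.0000e-02 -8.9920e+01] open 0.0416 F [ 0.6  0.5 -1.5]
shift [-0.468 -0.868  0.524] turn 0.0004
```

```bash
python3 -m creep '[[-0.05,-0.08,0,0,30],[-0.12,-0.22,0,0,30],[-0.21,-0.38,0,0,30],[-0.3,-0.54,0,0,30],[-0.38,-0.7,0,0,30],[-0.44,-0.82,0,0,30],[-0.47,-0.87,0,0,30],[-0.47,-0.87,0,0,30]]' | head -3
python3 -m creep '[[0,0,0,0,30],[0,0,0,0,30],[0,0,0,0,30],[0,0,0,0,30],[0,0,0,0,30],[0,0,0,0,30],[0,0,0,0,30],[0,0,0,0,30]]' 
python3 d.py 0.6237 0.1778 0.0816 -90
python3 - <<'E'
from h import *
s=snapshot("scene");cv2.imwrite("pics/scene2.png",cv2.resize(s["img"][100:310,200:480],None,fx=2.8,fy=2.8))
w=snapshot("wrist");cv2.imwrite("pics/wrist2.png",w["img"]); print(proj(s,(.6237,.1778,.006)),proj(w,(.6237,.1778,.006)))
E
```

```text
clock: 8.5
tool_pos: [0.6224, 0.1773, 0.1345]
orientation: [179.9, -0.0, -89.9]
clock: 9.17
tool_pos: [0.6217, 0.1768, 0.1357]
orientation: [-180.0, 0.0, -89.9]
force: [-0.4, 0.6, -1.5]
opening: 0.0416
t 9.17 tcp [0.6217 0.1768 0.1357] rpy [-179.99    0.    -89.94] open 0.0416 F [-0.4  0.6 -1.5]
shift [-0.01  -0.02   0.541] turn 0.0003
[350.20397613 256.95965825] [278.31467167 205.20019706]
```

View pics/scene2.png

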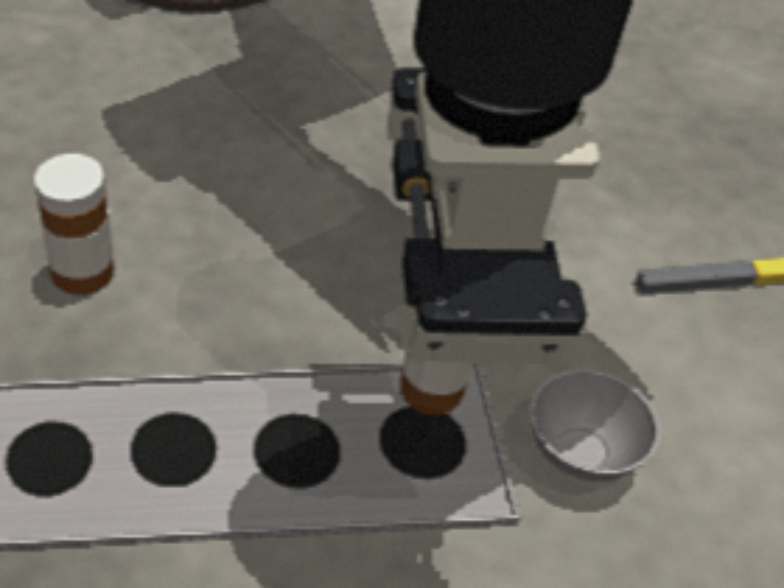

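View pics/wrist2.png

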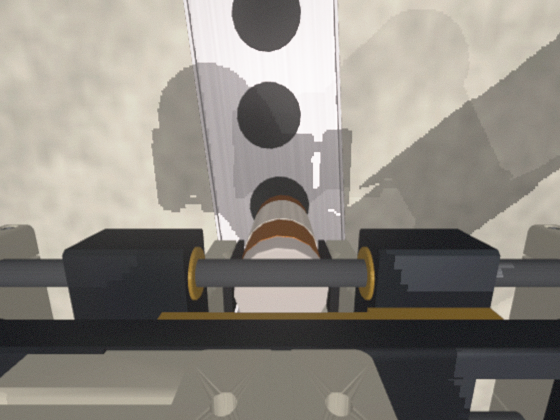

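The bottle hangs straight above its disc, and the wrist view shows the disc centred behind it at about (280,205). Lowering it.

```bash
python3 -m creep '[[-0.01,-0.02,0.06,0,30],[-0.01,-0.02,0.16,0,30],[-0.01,-0.02,0.26,0,30],[-0.01,-0.02,0.36,0,30],[-0.01,-0.02,0.44,0,30],[-0.01,-0.02,0.5,0,30],[-0.01,-0.02,0.52,0,30],[-0.01,-0.02,0.52,0,30]]'
python3 -m creep '[[0,0,0,0,30],[0,0,0,0,30],[0,0,0,0,30],[0,0,0,0,30],[0,0,0,0,30],[0,0,0,0,30],[0,0,0,0,30],[0,0,0,0,30]]' 
python3 d.py 0.6237 0.1778 0.0816 -90
```

```text
clock: 9.93
tool_pos: [0.6235, 0.1777, 0.0827]
orientation: [179.9, -0.0, -89.9]
force: [0.2, -0.8, -1.1]
opening: 0.0416
clock: 10.6
tool_pos: [0.6238, 0.1779, 0.0836]
orientation: [-180.0, 0.0, -89.9]
force: [0.3, 0.3, -1.3]
opening: 0.0416
t 10.6 tcp [0.6238 0.1779 0.0836] rpy [-179.99    0.    -89.93] open 0.0416 F [ 0.3  0.3 -1.3]
shift [0.001 0.001 0.02 ] turn 0.0004
```

```bash
python3 -m creep '[[0,0,0.01,0,30],[0,0,0.02,0,30],[0,0,0.02,0,30],[0,0,0.02,0,30],[0,0,0.02,0,30],[0,0,0.02,0,30],[0,0,0.02,0,30],[0,0,0.02,0,30]]'
```

```text
clock: 11.27
tool_pos: [0.6238, 0.1779, 0.0817]
orientation: [-180.0, 0.0, -89.9]
force: [-1.1, 0.3, 2.0]
opening: 0.0414
```

Contact: vertical force went from −1.3 to +2 N. Releasing gently and rising.

```bash
python3 -m creep '[[0,0,0,0,43],[0,0,0,0,45],[0,0,0,0,50],[0,0,0,0,58],[0,0,0,0,66],[0,0,0,0,76],[0,0,0,0,87.6],[0,0,0,0,87.6]]'
python3 -m creep '[[0,0,-0.05,0,87.6],[0,0,-0.15,0,87.6],[0,0,-0.3,0,87.6],[0,0,-0.45,0,87.6],[0,0,-0.6,0,87.6],[0,0,-0.75,0,87.6],[0,0,-0.9,0,87.6],[0,0,-1,0,87.6]]'
python3 d.py 0.469 -0.073 0.18 -90
```

```text
clock: 11.93
tool_pos: [0.6237, 0.1779, 0.0815]
orientation: [180.0, 0.0, -89.9]
force: [-0.3, 0.1, -0.3]
opening: 0.0777
clock: 12.6
tool_pos: [0.6244, 0.1781, 0.1844]
orientation: [-179.9, 0.1, -89.9]
force: [0.9, -0.6, 0.9]
opening: 0.0872
t 12.6 tcp [0.6244 0.1781 0.1844] rpy [-1.7985e+02  6.0000e-02 -8.9920e+01] open 0.0872 F [ 0.9 -0.6  0.9]
shift [2.509 1.558 0.038] turn 0.0004
```

```bash
python3 -m creep '[[0.1,0.06,0,0,87.6],[0.2,0.12,0,0,87.6],[0.3,0.19,0,0,87.6],[0.42,0.26,0,0,87.6],[0.54,0.34,0,0,87.6],[0.66,0.41,0,0,87.6],[0.75,0.47,0,0,87.6],[0.84,0.52,0,0,87.6]]' | head -2
python3 -m creep '[[0.1,0.06,0,0,87.6],[0.2,0.12,0,0,87.6],[0.3,0.19,0,0,87.6],[0.42,0.26,0,0,87.6],[0.54,0.34,0,0,87.6],[0.66,0.41,0,0,87.6],[0.75,0.47,0,0,87.6],[0.84,0.52,0,0,87.6]]' | head -2
python3 -m creep '[[0.1,0.06,0,0,87.6],[0.2,0.12,0,0,87.6],[0.3,0.19,0,0,87.6],[0.42,0.26,0,0,87.6],[0.54,0.34,0,0,87.6],[0.66,0.41,0,0,87.6],[0.75,0.47,0,0,87.6],[0.82,0.52,0,0,87.6]]' | head -2
python3 -m creep '[[0,0,0,0,87.6],[0,0,0,0,87.6],[0,0,0,0,87.6],[0,0,0,0,87.6],[0,0,0,0,87.6],[0,0,0,0,87.6],[0,0,0,0,87.6],[0,0,0,0,87.6]]' | head -2
python3 - <<'E'
from h import *
w=snapshot("wrist");cv2.imwrite("pics/wrist3.png",w["img"]); print(proj(w,(.469,-.073,.102)))
t=snapshot("top");cv2.imwrite("pics/top3.png",t["img"])
E
python3 d.py 0.469 -0.073 0.058 -90
```

```text
clock: 13.27
tool_pos: [0.571, 0.0925, 0.1816]
clock: 13.93
tool_pos: [0.5192, 0.0087, 0.1817]
clock: 14.6
tool_pos: [0.4672, -0.0735, 0.1816]
clock: 15.27
tool_pos: [0.4681, -0.0721, 0.1815]
[279.09004815 216.54716346]
t 15.37 tcp [ 0.4681 -0.0722  0.1815] rpy [179.99  -0.   -89.93] open 0.0877 F [-0.2 -0.5  0.5]
shift [ 0.008 -0.01   1.235] turn 0.0004
```

View pics/wrist3.png

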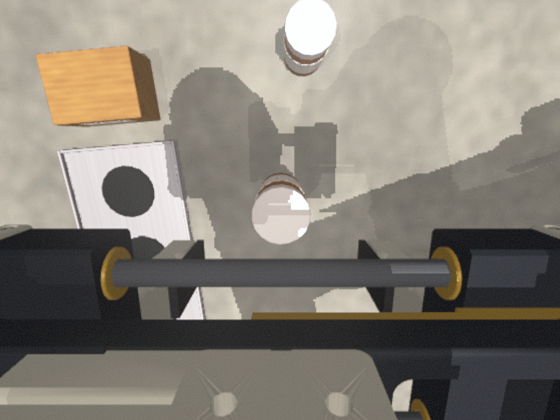

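View pics/top3.png

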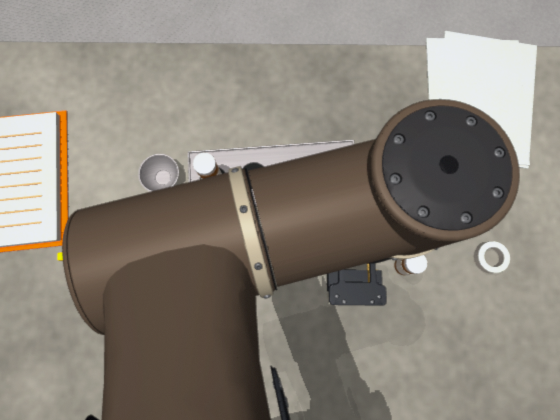

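The 118 mm bottle is standing on its disc in the top view (cap at 205,163). The 102 mm cap is at (280,215) in the wrist view, within 2 px of the prediction. Descending.

```bash
python3 -m creep '[[0.01,0,0.1,0,87.6],[0.01,-0.01,0.2,0,87.6],[0.01,-0.01,0.32,0,87.6],[0.01,-0.01,0.44,0,87.6],[0.01,-0.01,0.54,0,87.6],[0.01,-0.01,0.6,0,87.6],[0.01,-0.01,0.6,0,87.6],[0.01,-0.01,0.6,0,87.6]]'
python3 - <<'E'
from h import *
s=snapshot("scene");cv2.imwrite("pics/scene4.png",s["img"])
E
python3 d.py 0.469 -0.073 0.058 -90
```

```text
clock: 16.03
tool_pos: [0.4687, -0.0734, 0.121]
orientation: [179.9, -0.0, -89.9]
force: [-0.0, -0.6, 0.6]
opening: 0.0875
t 16.08 tcp [ 0.4692 -0.0733  0.1216] rpy [ 1.7999e+02 -1.0000e-02 -8.9930e+01] open 0.0879 F [-0.8  0.5 -0.9]
shift [-0.004  0.001  0.636] turn 0.0004
```

View pics/scene4.png

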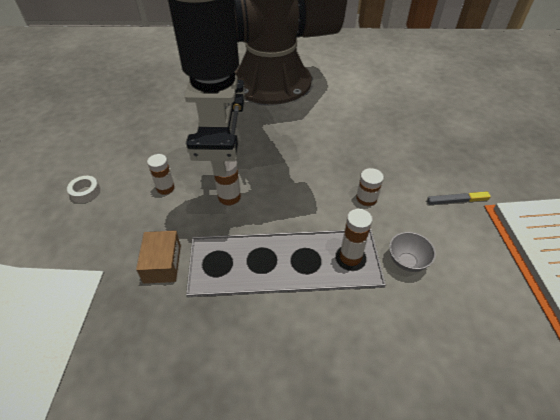

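The arm is well clear, and the 118 mm bottle stands on its disc at (353,250). Finishing the descent and closing.

```bash
python3 -m creep '[[0,0,0.1,0,87.6],[0,0,0.2,0,87.6],[0,0,0.3,0,87.6],[0,0,0.4,0,87.6],[0,0,0.5,0,87.6],[0,0,0.58,0,87.6],[0,0,0.63,0,87.6],[0,0,0.63,0,87.6]]' | head -3
python3 -m creep '[[0,0,0,0,78],[0,0,0,0,70],[0,0,0,0,62],[0,0,0,0,56],[0,0,0,0,52],[0,0,0,0,48],[0,0,0,0,44],[0,0,0,0,40]]'
python3 -m creep '[[0,0,0,0,40],[0,0,-0.05,0,40],[0,0,-0.15,0,40],[0,0,-0.27,0,40],[0,0,-0.4,0,40],[0,0,-0.5,0,40],[0,0,-0.58,0,40],[0,0,-0.6,0,40]]'
python3 d.py 0.6333 0.0919 0.064 -90
```

```text
clock: 16.75
tool_pos: [0.4687, -0.0734, 0.0579]
orientation: [179.9, -0.0, -89.9]
clock: 17.42
tool_pos: [0.469, -0.0733, 0.0587]
orientation: [-180.0, 0.0, -89.9]
force: [-0.4, -0.1, 0.8]
opening: 0.0497
clock: 18.08
tool_pos: [0.4697, -0.0732, 0.12]
orientation: [-179.9, 0.0, -89.9]
force: [1.5, -0.0, -1.3]
opening: 0.0498
t 18.08 tcp [ 0.4697 -0.0732  0.12  ] rpy [-1.7989e+02  2.0000e-02 -8.9930e+01] open 0.0498 F [ 1.5 -0.  -1.3]
shift [-1.649 -1.637  0.563] turn 0.0004
```

```bash
python3 -m creep '[[-0.05,-0.05,0,0,40],[-0.15,-0.15,0,0,40],[-0.27,-0.27,0,0,40],[-0.4,-0.4,0,0,40],[-0.54,-0.54,0,0,40],[-0.67,-0.67,0,0,40],[-0.77,-0.77,0,0,40],[-0.82,-0.82,0,0,40]]'|head -2
python3 -m creep '[[-0.05,-0.05,0,0,40],[-0.15,-0.15,0,0,40],[-0.27,-0.27,0,0,40],[-0.4,-0.4,0,0,40],[-0.54,-0.54,0,0,40],[-0.67,-0.67,0,0,40],[-0.77,-0.77,0,0,40],[-0.82,-0.82,0,0,40]]'|head -2
python3 -m creep '[[0,0,0,0,40],[0,0,0,0,40],[0,0,0,0,40],[0,0,0,0,40],[0,0,0,0,40],[0,0,0,0,40],[0,0,0,0,40],[0,0,0,0,40]]'
python3 d.py 0.6333 0.0919 0.0647 -90
```

```text
clock: 18.75
tool_pos: [0.5528, 0.011, 0.1177]
clock: 19.42
tool_pos: [0.6342, 0.0922, 0.1184]
clock: 20.08
tool_pos: [0.6328, 0.0908, 0.1187]
orientation: [-180.0, 0.0, -89.9]
force: [-0.3, -0.0, -1.0]
opening: 0.0496
t 20.08 tcp [0.6328 0.0908 0.1187] rpy [-1.7999e+02  1.0000e-02 -8.9950e+01] open 0.0496 F [-0.3 -0.  -1. ]
shift [-0.011 -0.005  0.54 ] turn 0.0003
```

```bash
python3 -m creep '[[-0.01,-0.01,0.06,0,40],[-0.01,-0.01,0.16,0,40],[-0.01,-0.01,0.26,0,40],[-0.01,-0.01,0.36,0,40],[-0.01,-0.01,0.44,0,40],[-0.01,-0.01,0.5,0,40],[-0.01,-0.01,0.52,0,40],[-0.01,-0.01,0.52,0,40]]'
python3 -m creep '[[0,0,0.01,0,40],[0,0,0.02,0,40],[0,0,0.02,0,40],[0,0,0.02,0,40],[0,0,0.02,0,40],[0,0,0.02,0,40],[0,0,0.02,0,40],[0,0,0.02,0,40]]'
python3 d.py 0.6333 0.0919 0.0647 -90
```

```text
clock: 20.75
tool_pos: [0.6335, 0.0917, 0.0658]
orientation: [179.9, -0.0, -89.9]
force: [0.0, 1.1, -0.9]
opening: 0.0499
clock: 21.42
tool_pos: [0.634, 0.0919, 0.0648]
orientation: [-180.0, 0.0, -89.9]
force: [-0.1, 0.0, 0.5]
opening: 0.0497
t 21.42 tcp [0.634  0.0919 0.0648] rpy [-1.7998e+02  1.0000e-02 -8.9940e+01] open 0.0497 F [-0.1  0.   0.5]
shift [0.    0.007 0.001] turn 0.0004
```

```bash
python3 -m creep '[[0,0,0.003,0,51],[0,0,0.003,0,53],[0,0,0.003,0,58],[0,0,0.003,0,64],[0,0,0.003,0,70],[0,0,0.003,0,78],[0,0,0.003,0,87.6],[0,0,0.003,0,87.6]]'
python3 -m creep '[[0,0,-0.05,0,87.6],[0,0,-0.15,0,87.6],[0,0,-0.3,0,87.6],[0,0,-0.45,0,87.6],[0,0,-0.6,0,87.6],[0,0,-0.75,0,87.6],[0,0,-0.9,0,87.6],[0,0,-1,0,87.6]]'
python3 d.py 0.446 -0.219 0.165 -90
```

```text
clock: 22.08
tool_pos: [0.6339, 0.0919, 0.0643]
orientation: [-180.0, 0.0, -89.9]
force: [0.6, 0.5, 0.0]
opening: 0.0838
clock: 22.75
tool_pos: [0.6346, 0.092, 0.1671]
orientation: [-179.8, 0.0, -89.9]
force: [0.5, -0.3, -0.2]
opening: 0.0878
t 22.75 tcp [0.6346 0.092  0.1671] rpy [-1.7985e+02  4.0000e-02 -8.9920e+01] open 0.0878 F [ 0.5 -0.3 -0.2]
shift [3.108 1.89  0.014] turn 0.0004
```

```bash
python3 -m creep '[[0.09,0.05,0,0,87.6],[0.18,0.11,0,0,87.6],[0.29,0.18,0,0,87.6],[0.4,0.24,0,0,87.6],[0.5,0.3,0,0,87.6],[0.6,0.36,0,0,87.6],[0.7,0.42,0,0,87.6],[0.78,0.47,0,0,87.6]]' | head -2
python3 -m creep '[[0.09,0.05,0,0,87.6],[0.18,0.11,0,0,87.6],[0.29,0.18,0,0,87.6],[0.4,0.24,0,0,87.6],[0.5,0.3,0,0,87.6],[0.6,0.36,0,0,87.6],[0.7,0.42,0,0,87.6],[0.78,0.47,0,0,87.6]]' | head -2
python3 -m creep '[[0.09,0.05,0,0,87.6],[0.18,0.11,0,0,87.6],[0.29,0.18,0,0,87.6],[0.4,0.24,0,0,87.6],[0.5,0.3,0,0,87.6],[0.6,0.36,0,0,87.6],[0.7,0.42,0,0,87.6],[0.78,0.47,0,0,87.6]]' | head -2
python3 -m creep '[[0.09,0.05,0,0,87.6],[0.18,0.11,0,0,87.6],[0.29,0.18,0,0,87.6],[0.4,0.24,0,0,87.6],[0.5,0.3,0,0,87.6],[0.6,0.36,0,0,87.6],[0.7,0.42,0,0,87.6],[0.76,0.47,0,0,87.6]]' | head -2
python3 -m creep '[[0,0,0,0,87.6],[0,0,0,0,87.6],[0,0,0,0,87.6],[0,0,0,0,87.6],[0,0,0,0,87.6],[0,0,0,0,87.6],[0,0,0,0,87.6],[0,0,0,0,87.6]]' | head -2
python3 - <<'E'
from h import *
w=snapshot("wrist");cv2.imwrite("pics/wrist5.png",w["img"]); print(proj(w,(.446,-.219,.086)))
E
python3 d.py 0.446 -0.219 0.042 -90
```

```text
clock: 23.42
tool_pos: [0.5861, 0.0125, 0.1641]
clock: 24.08
tool_pos: [0.5393, -0.0654, 0.1643]
clock: 24.75
tool_pos: [0.4924, -0.1434, 0.1643]
clock: 25.42
tool_pos: [0.4455, -0.2195, 0.1642]
clock: 26.08
tool_pos: [0.4463, -0.2181, 0.1642]
[280.52779909 216.953629  ]
t 26.13 tcp [ 0.4463 -0.2182  0.1642] rpy [180.     0.   -89.92] open 0.0876 F [ 0.3  1.1 -0.3]
shift [0.008 0.003 1.222] turn 0.0004
```

View pics/wrist5.png

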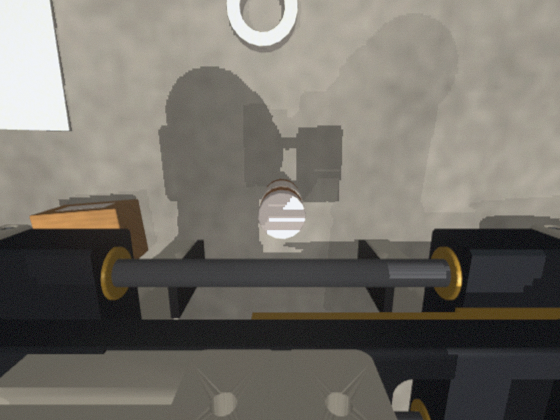

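The 86 mm cap is at (282,216), about 2 px off the prediction, so I'll nudge about 1.5 mm toward it and descend.

```bash
python3 -m creep '[[0.015,0.01,0.1,0,87.6],[0.015,0.01,0.22,0,87.6],[0.015,0.01,0.36,0,87.6],[0.015,0.01,0.5,0,87.6],[0.015,0.01,0.6,0,87.6],[0.015,0.01,0.7,0,87.6],[0.015,0.01,0.8,0,87.6],[0.015,0.01,0.85,0,87.6]]'|head -2
python3 -m creep '[[0,0,0.06,0,87.6],[0,0,0.14,0,87.6],[0,0,0.22,0,87.6],[0,0,0.3,0,87.6],[0,0,0.36,0,87.6],[0,0,0.36,0,87.6],[0,0,0.36,0,87.6],[0,0,0.36,0,87.6]]'
python3 -m creep '[[0,0,0,0,75],[0,0,0,0,65],[0,0,0,0,58],[0,0,0,0,52],[0,0,0,0,46],[0,0,0,0,42],[0,0,0,0,38],[0,0,0,0,30]]'
python3 -m creep '[[0,0,0,0,30],[0,0,0,0,30],[0,0,-0.06,0,30],[0,0,-0.17,0,30],[0,0,-0.3,0,30],[0,0,-0.45,0,30],[0,0,-0.56,0,30],[0,0,-0.6,0,30]]'
python3 d.py 0.6349 0.0077 0.048 -90
```

```text
clock: 26.8
tool_pos: [0.4446, -0.2198, 0.0778]
clock: 27.47
tool_pos: [0.4454, -0.2198, 0.0434]
orientation: [-180.0, -0.0, -89.9]
force: [0.1, 0.5, -0.4]
opening: 0.0875
clock: 28.13
tool_pos: [0.4453, -0.2198, 0.0433]
orientation: [-180.0, -0.0, -89.9]
force: [0.3, -1.0, -0.3]
opening: 0.0402
clock: 28.8
tool_pos: [0.446, -0.22, 0.1052]
orientation: [-179.9, -0.0, -89.9]
force: [0.5, 0.2, -1.2]
opening: 0.0394
t 28.8 tcp [ 0.446  -0.22    0.1052] rpy [-1.7986e+02 -2.0000e-02 -8.9930e+01] open 0.0394 F [ 0.5  0.2 -1.2]
shift [-2.274 -1.891  0.575] turn 0.0004
```

```bash
python3 -m creep '[[-0.05,-0.04,0,0,30],[-0.14,-0.12,0,0,30],[-0.26,-0.22,0,0,30],[-0.38,-0.32,0,0,30],[-0.5,-0.42,0,0,30],[-0.62,-0.51,0,0,30],[-0.71,-0.59,0,0,30],[-0.76,-0.63,0,0,30]]'|head -2
python3 -m creep '[[-0.07,-0.06,0,0,30],[-0.16,-0.14,0,0,30],[-0.26,-0.22,0,0,30],[-0.38,-0.32,0,0,30],[-0.5,-0.42,0,0,30],[-0.62,-0.51,0,0,30],[-0.71,-0.59,0,0,30],[-0.76,-0.63,0,0,30]]'|head -2
python3 -m creep '[[-0.07,-0.06,0,0,30],[-0.16,-0.14,0,0,30],[-0.26,-0.22,0,0,30],[-0.38,-0.32,0,0,30],[-0.5,-0.42,0,0,30],[-0.62,-0.51,0,0,30],[-0.71,-0.59,0,0,30],[-0.75,-0.63,0,0,30]]'|head -2
python3 -m creep '[[0,0,0,0,30],[0,0,0,0,30],[0,0,0,0,30],[0,0,0,0,30],[0,0,0,0,30],[0,0,0,0,30],[0,0,0,0,30],[0,0,0,0,30]]'
python3 d.py 0.6349 0.0077 0.0493 -90
python3 - <<'E'
from h import *
s=snapshot("scene");cv2.imwrite("pics/scene6.png",cv2.resize(s["img"][100:310,130:430],None,fx=2.6,fy=2.6))
E
```

```text
clock: 29.47
tool_pos: [0.5093, -0.1422, 0.1029]
clock: 30.13
tool_pos: [0.5725, -0.0661, 0.1032]
clock: 30.8
tool_pos: [0.6354, 0.0091, 0.1031]
clock: 31.47
tool_pos: [0.6339, 0.0072, 0.1034]
orientation: [-180.0, 0.0, -90.0]
force: [-0.1, -0.1, -1.6]
opening: 0.0398
t 31.47 tcp [0.6339 0.0072 0.1034] rpy [-179.99    0.    -89.95] open 0.0398 F [-0.1 -0.1 -1.6]
shift [-0.005 -0.01   0.541] turn 0.0003
```

View pics/scene6.png

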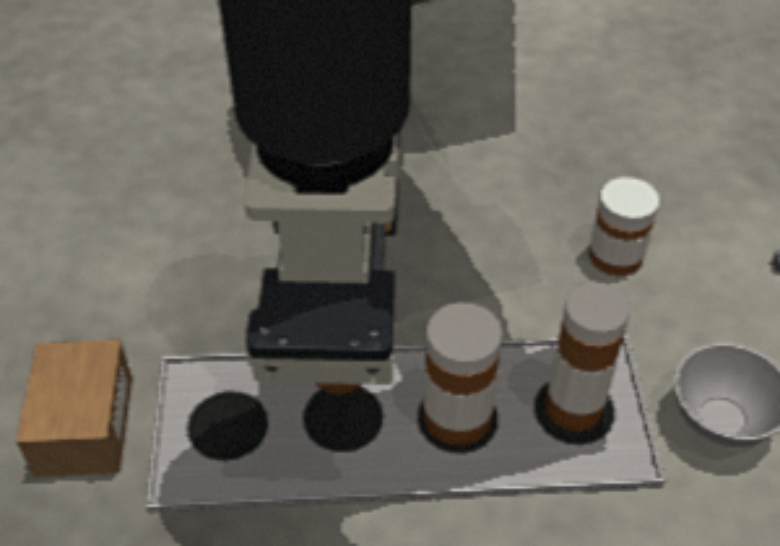

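Both placed bottles stand centred on their discs, with the 118 at crop position (577,420) and the 102 at (458,430). The 86 is above its own disc. Lowering.

```bash
python3 -m creep '[[-0.005,-0.01,0.06,0,30],[-0.005,-0.01,0.16,0,30],[-0.005,-0.01,0.26,0,30],[-0.005,-0.01,0.36,0,30],[-0.005,-0.01,0.44,0,30],[-0.005,-0.01,0.5,0,30],[-0.005,-0.01,0.52,0,30],[-0.005,-0.01,0.52,0,30]]'
python3 -m creep '[[0,0,0.01,0,30],[0,0,0.02,0,30],[0,0,0.02,0,30],[0,0,0.02,0,30],[0,0,0.02,0,30],[0,0,0.02,0,30],[0,0,0.02,0,30],[0,0,0.02,0,30]]'
python3 d.py 0.6349 0.0077 0.0493 -90
```

```text
clock: 32.18
tool_pos: [0.6345, 0.0078, 0.0503]
orientation: [179.9, -0.0, -89.9]
force: [-0.8, -0.3, -0.4]
opening: 0.0396
clock: 32.85
tool_pos: [0.635, 0.0079, 0.0494]
orientation: [-180.0, 0.0, -89.9]
force: [-0.2, -0.1, -0.9]
opening: 0.0396
t 32.85 tcp [0.635  0.0079 0.0494] rpy [-179.99    0.    -89.94] open 0.0396 F [-0.2 -0.1 -0.9]
shift [0.002 0.001 0.001] turn 0.0003
```

```bash
python3 -m creep '[[0,0,0.004,0,30],[0,0,0.008,0,30],[0,0,0.008,0,30],[0,0,0.008,0,30],[0,0,0.008,0,30],[0,0,0.008,0,30],[0,0,0.008,0,30],[0,0,0.008,0,30]]'
```

```text
clock: 33.52
tool_pos: [0.6351, 0.0079, 0.0493]
orientation: [-180.0, -0.0, -89.9]
force: [-2.5, 0.7, 5.6]
opening: 0.04
```

```bash
python3 -m creep '[[0,0,-0.006,0,30],[0,0,-0.006,0,30],[0,0,-0.006,0,42],[0,0,-0.006,0,46],[0,0,-0.006,0,54],[0,0,-0.006,0,64],[0,0,-0.006,0,76],[0,0,-0.006,0,87.6]]'
python3 -m creep '[[0,0,0,0,87.6],[0,0,0,0,87.6],[0,0,-0.15,0,87.6],[0,0,-0.32,0,87.6],[0,0,-0.5,0,87.6],[0,0,-0.7,0,87.6],[0,0,-0.9,0,87.6],[0,0,-1,0,87.6]]'
python3 d.py 0.4655 0.2268 0.165 -90
```

```text
clock: 34.18
tool_pos: [0.635, 0.0079, 0.049]
orientation: [180.0, -0.0, -89.9]
force: [0.4, 0.5, -0.3]
opening: 0.0674
clock: 34.85
tool_pos: [0.636, 0.008, 0.1518]
orientation: [-179.8, 0.0, -89.9]
force: [0.1, -0.3, -0.6]
opening: 0.0877
t 34.85 tcp [0.636  0.008  0.1518] rpy [-1.7982e+02  2.0000e-02 -8.9920e+01] open 0.0877 F [ 0.1 -0.3 -0.6]
shift [-2.19   1.702 -0.137] turn 0.0005
```

```bash
python3 -m creep '[[0,0.1,-0.05,0,87.6],[0,0.25,-0.1,0,87.6],[0,0.4,-0.15,0,87.6],[0,0.55,-0.2,0,87.6],[0,0.7,-0.2,0,87.6],[0,0.85,-0.2,0,87.6],[0,0.95,-0.2,0,87.6],[0,0.98,-0.2,0,87.6]]' | head -2
python3 -m creep '[[-0.07,0.02,0,0,87.6],[-0.16,0.05,0,0,87.6],[-0.26,0.08,0,0,87.6],[-0.36,0.12,0,0,87.6],[-0.46,0.15,0,0,87.6],[-0.56,0.19,0,0,87.6],[-0.66,0.22,0,0,87.6],[-0.73,0.24,0,0,87.6]]' | head -2
python3 -m creep '[[-0.1,0.03,0,0,87.6],[-0.2,0.06,0,0,87.6],[-0.3,0.09,0,0,87.6],[-0.4,0.12,0,0,87.6],[-0.5,0.15,0,0,87.6],[-0.6,0.19,0,0,87.6],[-0.68,0.22,0,0,87.6],[-0.73,0.24,0,0,87.6]]' | head -2
python3 -m creep '[[-0.1,0.03,0,0,87.6],[-0.2,0.06,0,0,87.6],[-0.3,0.09,0,0,87.6],[-0.4,0.12,0,0,87.6],[-0.5,0.15,0,0,87.6],[-0.6,0.19,0,0,87.6],[-0.68,0.22,0,0,87.6],[-0.73,0.24,0,0,87.6]]' | head -2
python3 -m creep '[[0,0,0,0,87.6],[0,0,0,0,87.6],[0,0,0,0,87.6],[0,0,0,0,87.6],[0,0,0,0,87.6],[0,0,0,0,87.6],[0,0,0,0,87.6],[0,0,0,0,87.6]]' | head -2
python3 - <<'E'
from h import *
w=snapshot("wrist");cv2.imwrite("pics/wrist7.png",w["img"]); print(proj(w,(.4655,.2268,.07)))
E
python3 d.py 0.4655 0.2268 0.026 -90
```

```text
clock: 35.52
tool_pos: [0.5349, 0.0076, 0.1687]
clock: 36.18
tool_pos: [0.5125, 0.0822, 0.1691]
clock: 36.85
tool_pos: [0.4884, 0.1548, 0.1691]
clock: 37.52
tool_pos: [0.4643, 0.2278, 0.169]
clock: 38.18
tool_pos: [0.4648, 0.2265, 0.1691]
[279.41678258 212.08055021]
t 38.23 tcp [0.4648 0.2266 0.1691] rpy [-180.     -0.    -89.95] open 0.0875 F [ 0.1  0.7 -0.1]
shift [-0.002 -0.007  1.431] turn 0.0003
```

View pics/wrist7.png

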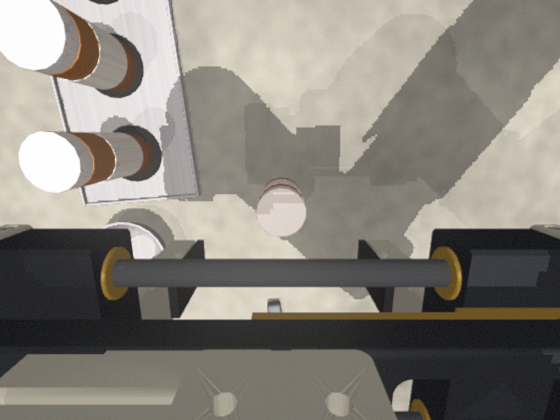

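The 70 mm cap is at (281,212), matching the prediction of (279,212). Descending and gripping.

```bash
python3 -m creep '[[0,0,0.1,0,87.6],[0,0,0.22,0,87.6],[0,0,0.36,0,87.6],[0,0,0.5,0,87.6],[0,0,0.64,0,87.6],[0,0,0.78,0,87.6],[0,0,0.9,0,87.6],[0,0,0.98,0,87.6]]'|head -2
python3 -m creep '[[0,0,0.06,0,87.6],[0,0,0.14,0,87.6],[0,0,0.24,0,87.6],[0,0,0.34,0,87.6],[0,0,0.4,0,87.6],[0,0,0.43,0,87.6],[0,0,0.43,0,87.6],[0,0,0.43,0,87.6]]'
python3 -m creep '[[0,0,0,0,78],[0,0,0,0,70],[0,0,0,0,64],[0,0,0,0,58],[0,0,0,0,52],[0,0,0,0,47],[0,0,0,0,42],[0,0,0,0,36]]'
python3 d.py 0.6443 -0.0762 0.032 -90
```

```text
clock: 38.9
tool_pos: [0.464, 0.2261, 0.0692]
clock: 39.57
tool_pos: [0.4648, 0.2268, 0.0281]
orientation: [180.0, -0.0, -89.9]
force: [-0.3, 0.3, 0.4]
opening: 0.0877
clock: 40.23
tool_pos: [0.4647, 0.2267, 0.0281]
orientation: [180.0, 0.0, -89.9]
force: [0.0, 0.3, 0.7]
opening: 0.0456
t 40.23 tcp [0.4647 0.2267 0.0281] rpy [180.     0.   -89.94] open 0.0456 F [0.  0.3 0.7]
shift [ 3.031 -1.793 -0.039] turn 0.0003
```

```bash
python3 -m creep '[[0,0,0,0,36],[0,0,-0.08,0,36],[0,0,-0.2,0,36],[0,0,-0.36,0,36],[0,0,-0.54,0,36],[0,0,-0.7,0,36],[0,0,-0.82,0,36],[0,0,-0.86,0,36]]'
python3 -m creep '[[0.06,0,0,0,36],[0.16,0,0,0,36],[0.3,0,0,0,36],[0.45,0,0,0,36],[0.6,0,0,0,36],[0.75,0,0,0,36],[0.9,0,0,0,36],[1,0,0,0,36]]'|head -2
python3 -m creep '[[0.12,0,0,0,36],[0.25,0,0,0,36],[0.38,0,0,0,36],[0.51,0,0,0,36],[0.64,0,0,0,36],[0.77,0,0,0,36],[0.9,0,0,0,36],[1,0,0,0,36]]'|head -2
python3 -m creep '[[0.12,0,0,0,36],[0.25,0,0,0,36],[0.38,0,0,0,36],[0.51,-0.05,0,0,36],[0.64,-0.12,0,0,36],[0.77,-0.22,0,0,36],[0.9,-0.34,0,0,36],[1,-0.46,0,0,36]]'|head -2
python3 d.py 0.6443 -0.0762 0.0341 -90
```

```text
clock: 40.9
tool_pos: [0.4656, 0.2274, 0.1165]
orientation: [-179.9, 0.1, -89.9]
force: [0.5, 0.1, -0.4]
opening: 0.0454
clock: 41.57
tool_pos: [0.4644, 0.1243, 0.1138]
clock: 42.23
tool_pos: [0.4647, 0.0253, 0.114]
clock: 42.9
tool_pos: [0.5113, -0.0746, 0.1141]
t 42.9 tcp [ 0.5113 -0.0746  0.1141] rpy [-180.     -0.    -89.95] open 0.0457 F [ 0.3  0.3 -0.7]
shift [ 0.017 -1.33   0.8  ] turn 0.0003
```

```bash
python3 -m creep '[[0,-0.08,0,0,36],[0,-0.18,0,0,36],[0,-0.28,0,0,36],[0,-0.38,0,0,36],[0,-0.48,0,0,36],[0,-0.58,0,0,36],[0,-0.68,0,0,36],[0,-0.76,0,0,36]]'|head -2
python3 -m creep '[[0,-0.08,0,0,36],[0,-0.18,0,0,36],[0,-0.28,0,0,36],[0,-0.38,0,0,36],[0,-0.48,0,0,36],[0,-0.54,0,0,36],[0,-0.56,0,0,36],[0,-0.56,0,0,36]]'|head -2
python3 -m creep '[[0,0,0,0,36],[0,0,0,0,36],[0,0,0,0,36],[0,0,0,0,36],[0,0,0,0,36],[0,0,0,0,36],[0,0,0,0,36],[0,0,0,0,36]]'
python3 d.py 0.6443 -0.0762 0.0341 -90
python3 - <<'E'
from h import *
s=snapshot("scene");cv2.imwrite("pics/scene8.png",cv2.resize(s["img"][100:310,130:430],None,fx=2.6,fy=2.6))
E
```

```text
clock: 43.57
tool_pos: [0.5883, -0.0729, 0.114]
clock: 44.23
tool_pos: [0.6433, -0.0731, 0.1137]
clock: 44.9
tool_pos: [0.643, -0.0731, 0.1141]
orientation: [-180.0, 0.0, -89.9]
force: [0.1, 0.0, -1.5]
opening: 0.0455
t 44.9 tcp [ 0.643  -0.0731  0.1141] rpy [-180.      0.    -89.94] open 0.0455 F [ 0.1  0.  -1.5]
shift [ 0.031 -0.013  0.8  ] turn 0.0004
```

View pics/scene8.png

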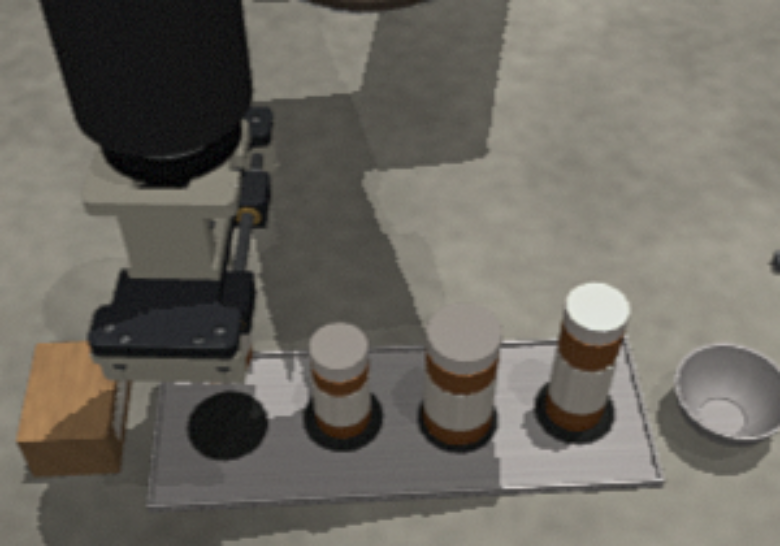

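Three bottles stand in order on their discs, and the gripper is clear of the carton. Lowering the last one.

```bash
python3 -m creep '[[0.03,-0.013,0.08,0,36],[0.03,-0.013,0.2,0,36],[0.03,-0.013,0.34,0,36],[0.03,-0.013,0.48,0,36],[0.03,-0.013,0.6,0,36],[0.03,-0.013,0.7,0,36],[0.03,-0.013,0.76,0,36],[0.03,-0.013,0.78,0,36]]'
python3 -m creep '[[0,0,0.005,0,36],[0,0,0.01,0,36],[0,0,0.015,0,36],[0,0,0.02,0,36],[0,0,0.02,0,36],[0,0,0.02,0,36],[0,0,0.02,0,36],[0,0,0.02,0,36]]'
python3 d.py 0.6443 -0.0762 0.0341 -90
```

```text
clock: 45.62
tool_pos: [0.6436, -0.0762, 0.0344]
orientation: [179.9, -0.0, -89.9]
force: [0.2, 0.4, -0.3]
opening: 0.0458
clock: 46.28
tool_pos: [0.6444, -0.0761, 0.0342]
orientation: [-180.0, 0.0, -89.9]
force: [-0.4, -0.8, -0.4]
opening: 0.0457
t 46.28 tcp [ 0.6444 -0.0761  0.0342] rpy [-179.98    0.    -89.93] open 0.0457 F [-0.4 -0.8 -0.4]
shift [0.001 0.001 0.001] turn 0.0004
```

```bash
python3 -m creep '[[0,0,0.004,0,36],[0,0,0.004,0,36],[0,0,0.004,0,47],[0,0,0.004,0,50],[0,0,0.004,0,56],[0,0,0.004,0,64],[0,0,0.004,0,76],[0,0,0.004,0,87.6]]'
python3 -m creep '[[0,0,0,0,87.6],[0,0,0,0,87.6],[0,0,-0.15,0,87.6],[0,0,-0.32,0,87.6],[0,0,-0.5,0,87.6],[0,0,-0.7,0,87.6],[0,0,-0.9,0,87.6],[0,0,-1,0,87.6]]'
python3 -m creep '[[0.05,0.1,-0.1,0,87.6],[0.1,0.25,-0.2,0,87.6],[0.2,0.4,-0.3,0,87.6],[0.3,0.55,-0.4,0,87.6],[0.4,0.7,-0.5,0,87.6],[0.6,0.85,-0.5,0,87.6],[0.8,0.95,-0.5,0,87.6],[1,1,-0.5,0,87.6]]'
python3 -m creep '[[0.1,0.1,0,0,87.6],[0.2,0.2,0,0,87.6],[0.3,0.3,0,0,87.6],[0.4,0.4,0,0,87.6],[0.6,0.5,0,0,87.6],[0.8,0.5,0,0,87.6],[1,0.5,0,0,87.6],[1,0.5,0,0,87.6]]'|head -2
python3 - <<'E'
from h import *
for n in("top","scene"):
    s=snapshot(n); i=s["img"][120:310,120:440].copy() 
    cv2.imwrite(f"pics/{n}9.png",cv2.resize(i,None,fx=2.5,fy=2.5,interpolation=cv2.INTER_CUBIC))
E
```

```text
clock: 46.95
tool_pos: [0.6443, -0.0761, 0.0335]
orientation: [180.0, -0.0, -89.9]
force: [-0.6, 0.5, -0.8]
opening: 0.0703
clock: 47.62
tool_pos: [0.6455, -0.0761, 0.1364]
orientation: [-179.8, -0.0, -89.9]
force: [0.3, -0.1, 0.5]
opening: 0.0877
clock: 48.28
tool_pos: [0.5422, -0.1768, 0.1836]
orientation: [180.0, 0.0, -89.9]
force: [0.2, -0.6, 0.2]
opening: 0.0876
clock: 48.95
tool_pos: [0.4939, -0.2786, 0.1836]
```

View pics/top9.png

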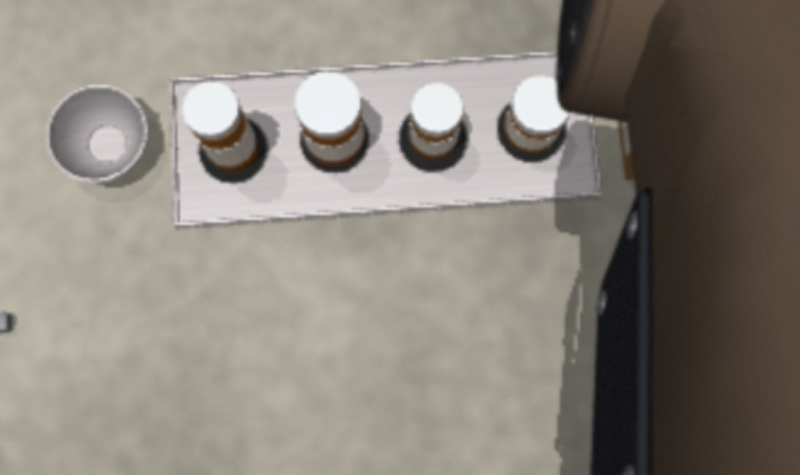

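View pics/scene9.png

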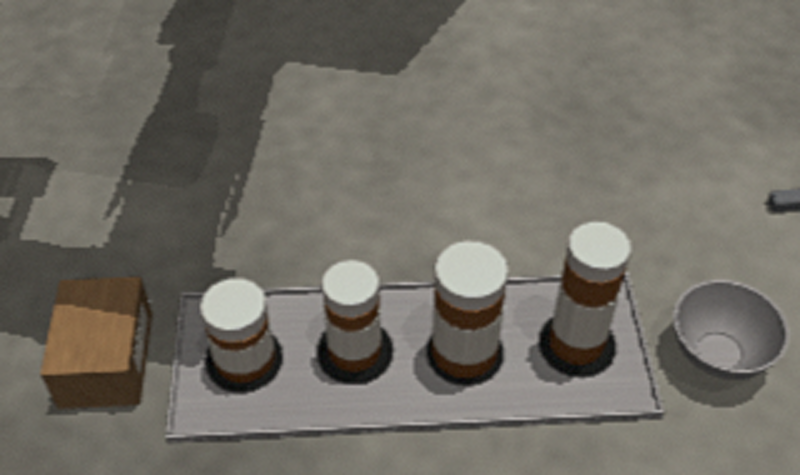

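All four stand in the right order. The arm still hides part of the last bottle from the top camera, so I'll move aside and then measure the centring in each camera.

```bash
python3 -m creep '[[0.1,0.03,0,0,87.6],[0.25,0.06,0,0,87.6],[0.4,0.1,0,0,87.6],[0.55,0.1,0,0,87.6],[0.7,0.1,0,0,87.6],[0.85,0.1,0,0,87.6],[1,0.1,0,0,87.6],[1,0.1,0,0,87.6]]'|head -2
python3 - <<'E'
from h import *
D={"top":[(.6226,.1776),(.6321,.0916),(.6339,.0073),(.6433,-.0765)],"scene":[(.6248,.1781),(.6345,.0922),(.6358,.008),(.6452,-.0758)]}
H=[.118,.102,.086,.07]; r=[.021,.025,.02,.023]
for n in D:
    s=snapshot(n); g=s["img"].astype(int).min(2)
    cv2.imwrite(f"pics/{n}10.png",s["img"])
    for (x,y),h,rr in zip(D[n],H,r):
        c=proj(s,(x,y,h+.006)); a=np.array([proj(s,(x+rr*np.cos(t),y+rr*np.sin(t),h+.006)) for t in np.linspace(0,6.28,25)])
        # best cap centre: fit shift of predicted top ellipse maximizing bright-inside minus bright-ring
        best=None
        for dx in np.arange(-.008,.0081,.0005):
            for dy in np.arange(-.008,.0081,.0005):
                i=np.array([proj(s,(x+dx+k*rr*np.cos(t),y+dy+k*rr*np.sin(t),h+.006)) for k in (.88,1.12) for t in np.linspace(0,6.28,24,endpoint=False)]).astype(np.float32)
                v=cv2.remap(g.astype(np.float32),i[None,:,0],i[None,:,1],cv2.INTER_LINEAR)[0]
                q=v[:24].mean()-v[24:].mean()
                if best is None or q>best[0]: best=(q,dx,dy)
        print(n,h,"pred px",c.round(1),"offset from disc mm",(np.array(best[1:])*1000).round(1),"contrast",round(float(best[0])))
E
```

```text
clock: 49.72
tool_pos: [0.4846, -0.378, 0.1834]
top 0.118 pred px [203.4 162.8] offset from disc mm [ 0.  -0.5] contrast 74
top 0.102 pred px [250.3 161. ] offset from disc mm [ 0.5 -0.5] contrast 83
top 0.086 pred px [294.3 163. ] offset from disc mm [1.  0.5] contrast 77
top 0.07 pred px [336.5 161.3] offset from disc mm [0.5 1. ] contrast 79
scene 0.118 pred px [359.6 218.1] offset from disc mm [-2.  0.] contrast 87
scene 0.102 pred px [308.3 227.5] offset from disc mm [-1.5  0. ] contrast 88
scene 0.086 pred px [259.6 232.8] offset from disc mm [-1.5  0. ] contrast 86
scene 0.07 pred px [212.3 241.6] offset from disc mm [-1.   0.5] contrast 88
```

View pics/top10.png

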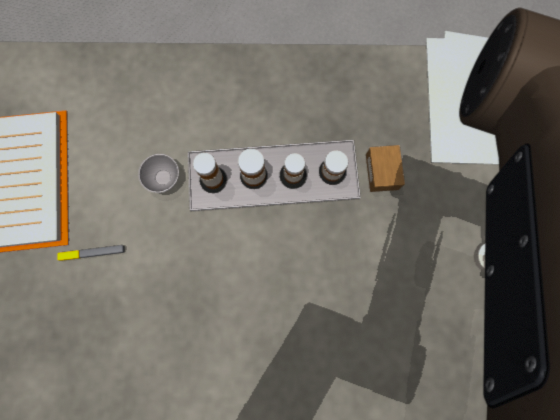

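The caps sit within 1 mm of the disc centres in the top view and within 2 mm in the scene view. In the top view the bowl (160,174) and carton (387,168) are where they began, and the gripper is clear of everything. Handing in.

```bash
python3 -c "
from plant import workorder
print(workorder.close_job())"
```

```text
the job is handed in; nothing more can be done
None
```

The four bottles stand upright on the discs in height order: 118 mm next to the bowl, then 102, 86, and 70 mm next to the carton. I handed the job in at about 50 s, with the gripper open, raised and clear of everything.

- **Centring:** the caps measured within about 1 mm of their disc centres in the top camera. The scene camera put them 1–2 mm toward the robot. That small disagreement is within the stated 2 mm calibration.
- **Order and heights:** triangulated cap heights before moving were 117, 101, 86 and 68 mm. The grip openings matched each bottle's diameter within about 0.6 mm.
- **Bowl and carton:** both are at the same place in the before and after top pictures.
- **Contact force:** the most I read was about 6 N, briefly, setting the 86 mm bottle down. Contact on the 70 mm bottle was too faint to tell from sensor noise, so it may have settled a fraction of a millimetre on release. The last pictures show it standing normally.

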